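# Load the rocket power module and hold it up level for wiring

## Task

Put the two large battery cells from the rack into the two bores of the rocket's power module, button end up and right down, while the module sits on its stand; leave the small cell in the rack and everything else on the bench alone. Then take the module by its metal lifting lug, lift it straight up out of the stand, keeping it level all the way, and finish still holding it, level and still, about 10 cm above its seat and over the stand, so that I can plug the lead in from underneath.

Things in the scene. Friction and masses are not known exactly. Their poses are not given: they have to be found in the camera images.
- power_module: black printed module, about 0.33 kg, balanced on its axis: round bulkhead 116 mm wide, 8 mm thick, spigot below it 94 mm wide, 8 mm deep, 3 mm loose all round in the stand. Origin: centre of the bulkhead's underside; z up, x along the line of the bores. On it a grey holder block 104 (x) x 32 (y) x 28 mm high, a stud with the lug, and flat circuit boards at y +-33 mm, under 15 mm high
- lug_center (a point): centre of the aluminium lifting lug on the module's central stud, 85 mm above the module's origin: an upright plate with an eye, 28 mm wide along the module's x, 12 mm thick along its y, 26 mm high. Pinch its 12 mm thickness: fingers closing along the module's y have free room
- lifting_lug: the lifting lug itself, fixed to the module. Origin: centre of its lower edge, 72 mm above the module's origin, 13 mm below lug_center; axes parallel to the module's
- bore_a_mouth (a point): centre of a cell bore's mouth on top of the holder block, 36 mm above the module's origin and 36 mm along its -x. Bore 21 mm wide, 25 mm deep, blind, chamfered 2 mm; a seated cell stands 40 mm out. Free room for fingers on both module-y sides; towards the middle is the lug, 22 mm from the bore axis, its top 22 mm above a seated cell's top
- bore_b_mouth (a point): the same for the other bore, along +x of the module
- bore_a_floor (a point): centre of the floor of bore a, 25 mm below its mouth; a seated cell's underside centre lies here
- bore_b_floor (a point): centre of the floor of bore b, 25 mm below its mouth
- cell_1: large battery cell, plain white sleeve, 18 mm across, 65 mm high with its small steel button on top, about 47 g, standing upright in any one of the rack's three holes, its top 71 mm above the bench. Origin: centre of its underside; z along it to the button end
- cell_2: the other large cell, identical; either cell may go in either bore
- small_cell: small battery cell, 14.5 mm across, 50 mm high, in the remaining rack hole; not wanted, stays there. Origin: centre of its underside
- cell_rack: black block 42 (x) x 170 (y) x 30 mm high, fixed to the bench, with three blind holes 21 mm across and 24 mm deep in a row along its y, 60 mm apart, the middle one at its centre. Origin: centre of its underside
- stand: fixed assembly stand: plywood base 150 x 150 x 12 mm with a short upright black tube, 116 mm outside, 104 mm inside, whose rim is 52 mm above the bench; the module's bulkhead rests on the rim. Origin: centre of the base's underside
- nose_cone: black nose cone standing on the bench, 116 mm across, 236 mm high; bystander. Origin: centre of its underside
- frame_ring: black printed ring lying flat, 104 mm outside, 14 mm high; bystander. Origin: centre of its underside
- phone: phone in a red case, 75 x 150 x 9 mm, lying flat; bystander. Origin: centre of its underside
- organiser: open black screw organiser 150 x 200 x 28 mm with compartments; bystander. Origin: centre of its underside

How it is judged:
By the outcome, as a careful person would: the job done as asked, in the order asked, and still so for the second after the job is handed in, while the arm keeps its last pose, push and grip.
It also fails if it takes over 69 s, if anything falls off the work surface, if the arm or the gripper's body presses on something with over 40 N, if the wrist force passes 120 N, or if a joint passes its speed limit or range.

## Robot

A 7-joint arm with a two-finger parallel gripper is mounted at the origin on the work surface. World frame = base frame: x ahead of the robot, y to its left, z up, the work surface at z = 0. Lengths are in m, angles in rad, forces in N, time in s.
With the tool pointing down it reaches from about 0.4 to 0.875 m from the base axis. Payload 19.3 kg.
Tool frame: the origin (TCP) lies midway between the tips of the shut fingers; the grasp point (between the pads) lies 19 mm behind it; z points along the fingers, y is the direction in which the jaws open and shut (so a half turn about z gives the same grasp; the last joint's range is limited). The gripper opens to 85 mm and grips with 20 to 120 N. Pads are 22 mm wide; open, the fingers measure 114 mm over their backs; the gripper's body (76 mm by 85 mm) begins 54 mm behind the grasp point. The pads swing forward as they close: fully open they stand 13 mm farther back than shut.
Start: joints at [-1.227, 0.521, -0.036, 1.599, 0.021, 1.021, -0.113], TCP at [0.251, 0.572, 0.199] pointing down, gripper open.
Joint ranges: [-2.91, 2.91], [-0.3, 2.13], [-1.5, 1.42], [0.17, 2.43], [-1.26, 4.41], [0.16, 1.93], [-2.52, 2.52]. Speed limits (rad/s): [1.89, 1.89, 2.39, 2.39, 3.01, 3.01, 3.01].

## Interface

Orientations are given as [roll, pitch, yaw] about the fixed x, y, z axes, in that order (R = Rz(yaw) Ry(pitch) Rx(roll)).
In Python, from workcell import bot, eyes gives the robot as it stands. The module is installed in compiled form; this text tells all that it offers.
- The arm moves only by the shell command python3 -m jog 'ROWS' [FORCE]. ROWS is JSON, a list of rows, each an object with "delta_pos": the shift along the world's x, y, z in mm, a list of three; "spin": the turn about the world's z in rad; "claw": the closure, from 0 (fully open) to 1 (shut). In form: [{"delta_pos": [tx, ty, tz], "spin": spin, "claw": claw}, ...]. A call has 1 to 8 rows; each row is the pose to reach, as a shift and turn from the pose measured when the call began; what a row does not reach only later rows make up. A row lasts 1/10 s, in which the tool goes at most 50 mm and 8.59 degrees, less where a joint would pass 70% of its speed; a pose out of reach is approached as far as the arm can. A call with a gripper value outside its range is refused whole. The fingers move at their own pace and stop on an object; FORCE is the grip in N (left out, the last holds). Time passes only in rows, so rows that repeat a pose let the fingers close. It gives the time, the measured TCP pose, the force and the opening at its end, in the units of the state.
- bot.observe(): the state, without advancing time (a new reading comes with each control period).
- eyes.grab_frame(name): name is "side" or "top" or "wrist"; returns the picture (400x640x3 uint8, blue, green, red); there is no depth.
- eyes.camera_params(name): a dict with "fx", "fy", "cx", "cy" (pixels), "origin" and "attitude" of the camera in the world. Camera axes: x right, y up, looking along -z (the intrinsics and any distortion apply to the point x, -y, -z); pixel columns grow to the right and rows downward; lengths in m; the calibration is good to about 2 mm. A picture is of the moment at which its call begins: read the wrist's pose just before it. camera_params takes no time and is no camera call; for the wrist camera it gives the pose at the moment of the call.
- bot.job_done(): hands the job in, once; it reports no verdict.
The state is a dict: "clock": time; "qpos": joint angles; "qd": joint speeds; "joint_efforts": joint torques, N m; "position": TCP position; "tool_rot": TCP orientation; "force": force on the tool from outside, world axes, zero at the start; "moment": the same for the moment, N m; "grip_width": finger opening in m.
Only numpy, scipy, OpenCV 4.12 (cv2) and the standard library are available. Lean on these libraries where they do the work, as an engineer would, in place of code of your own. Each camera call takes 0.05 s, during which the arm holds its last target. There are 200 camera calls.

## Working session

There is one attempt and no reset: what is moved stays moved. The work goes in short steps, Python scripts to look and compute and a shell command to move; the robot and the scene stay as the last step left them, time stands still between calls to the robot, and variables do not carry over. Pictures are saved under pics/ and viewed, about 8 in all and at most 12, crops included, and the job is handed in when it is done.

```bash
mkdir -p pics
cat > h.py <<'E'
import numpy as np, cv2
from workcell import bot, eyes
from scipy.spatial.transform import Rotation as R
def Rm(a):
    a=np.array(a,float)
    if a.shape==(3,3): return a
    if a.size==4: return R.from_quat(a).as_matrix()
    return R.from_euler('xyz',a).as_matrix()
def ray(p,uv):
    K=np.array([[p['fx'],0,p['cx']],[0,p['fy'],p['cy']],[0,0,1.]])
    d=np.array(p.get('dist',p.get('distortion',np.zeros(5))),float).ravel()
    n=cv2.undistortPoints(np.array([[uv]],float),K,d).ravel()
    return np.array(p['origin']),Rm(p['attitude'])@np.array([n[0],-n[1],-1.])
def onz(p,uv,z):
    o,d=ray(p,uv); return o+d*(z-o[2])/d[2]
def proj(p,X):
    c=Rm(p['attitude']).T@(np.array(X,float)-np.array(p['origin']))
    return np.array([p['fx']*c[0]/-c[2]+p['cx'],p['fy']*-c[1]/-c[2]+p['cy']])
E
python3 - <<'E'
from h import *
s=bot.observe(); print(s)
for n in ['top','side','wrist']:
    print(n,eyes.camera_params(n)); cv2.imwrite(f'pics/{n}0.png',eyes.grab_frame(n))
E
```

```text
{'clock': 0.0, 'qpos': array([-1.22721543,  0.52203824, -0.03634953,  1.59999149,  0.02120055,
        1.02108682, -0.11279465]), 'qd': array([ 1.05562263e-03,  6.52346205e-04,  2.29269929e-04,  8.46290903e-04,
       -2.81226608e-04,  1.26269617e-03,  5.26699271e-05]), 'joint_efforts': array([-3.26864167e-03, -9.27082872e+01,  1.97808892e+00, -3.69955945e+01,
        1.76936213e-02,  7.75602472e-03, -1.83177058e-06]), 'position': array([0.25117218, 0.57190798, 0.19811632]), 'tool_rot': array([-3.14045588e+00,  6.99964293e-05,  2.72782635e+00]), 'force': array([ 0.04469294, -0.13472031, -0.15532908]), 'moment': array([-0.0335006 , -0.07942369, -0.0164611 ]), 'grip_width': 0.08570206584162784}
top {'fx': 410.2608186037553, 'fy': 410.2608186037553, 'cx': 319.9963814804627, 'cy': 205.48143356441727, 'origin': array([ 0.37811651, -0.01729038,  1.5520022 ]), 'attitude': array([ 0.13654776, -0.00945907, -1.59040109])}
side {'fx': 435.0686139516203, 'fy': 435.0686139516203, 'cx': 312.45056038984006, 'cy': 197.27391896167887, 'origin': array([0.56229379, 0.79406071, 0.97168497]), 'attitude': array([ 0.74546935, -0.008651  , -3.09301208])}
wrist {'fx': 328.9769805912163, 'fy': 328.9769805912163, 'cx': 320.7076840504184, 'cy': 197.81898782625117, 'origin': array([0.1859387 , 0.60103359, 0.37251726]), 'attitude': array([-0.28360007,  0.0013444 ,  1.15727129])}
```

View pics/top0.png

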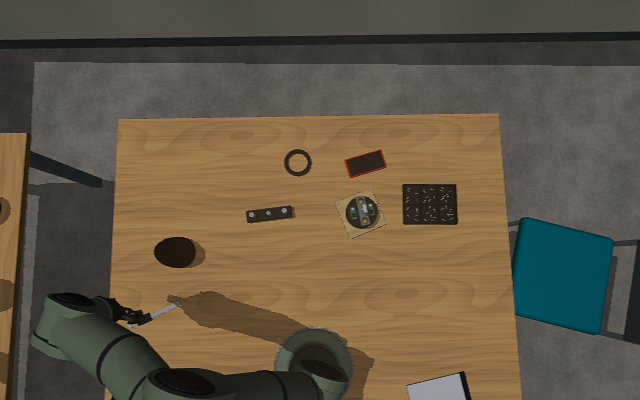

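View pics/side0.png

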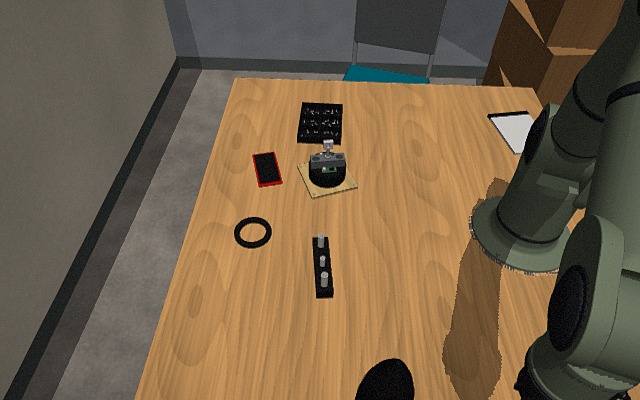

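The top view shows the rack at about (270,214), the stand and module at (361,212), and the nose cone at (178,252). The side view shows the rack's three cells at about (320,238), (322,260) and (324,278), and the lug at (328,145). I'll zoom in on both.

Run:
```python
from h import *
t=cv2.imread('pics/top0.png'); s=cv2.imread('pics/side0.png')
a=cv2.resize(t[185:240,240:390],None,fx=5,fy=5,interpolation=cv2.INTER_CUBIC)
b=cv2.resize(s[228:300,300:345],None,fx=4,fy=4,interpolation=cv2.INTER_CUBIC)
c=cv2.resize(s[132:200,292:362],None,fx=4,fy=4,interpolation=cv2.INTER_CUBIC)
o=np.zeros((600,760,3),np.uint8); o[:275,:750]=a; o[280:280+b.shape[0],:b.shape[1]]=b; o[280:280+c.shape[0],300:300+c.shape[1]]=c
cv2.imwrite('pics/crop.png',o)
pt=eyes.camera_params('top'); ps=eyes.camera_params('side')
# bright low-saturation blobs
for n,im,p,roi in [('top',t,pt,(200,225,240,300)),('side',s,ps,(228,300,300,345))]:
    r0,r1,c0,c1=roi; hsv=cv2.cvtColor(im[r0:r1,c0:c1],cv2.COLOR_BGR2HSV)
    m=((hsv[...,1]<60)&(hsv[...,2]>90)).astype(np.uint8)
    k,l,st,ce=cv2.connectedComponentsWithStats(m)
    for i in range(1,k):
        if st[i,4]>3: print(n,st[i,4],ce[i]+[c0,r0],onz(p,ce[i]+[c0,r0],.068),st[i])
# wood-dark masks: rack rectangle (black)
g=t.max(2); m=(g<60).astype(np.uint8); m[:200]=0;m[230:]=0;m[:,:240]=0;m[:,300:]=0
print('rack',cv2.minAreaRect(cv2.findNonZero(m)))
# stand ply base: light yellow
for n,u in [('stand',(361,213))]: print(n,onz(pt,u,.052))
```

```text
top 21 [283.80952381 209.9047619 ] [0.56786833 0.09680509 0.068     ] [41  8  6  5 21]
top 15 [267.86666667 212.53333333] [0.5592957  0.15482833 0.068     ] [26 11  5  4 15]
top 20 [251.1 214. ] [0.55505042 0.21570915 0.068     ] [ 9 12  5  5 20]
side 84 [320.5        239.83333333] [0.56686147 0.10923521 0.068     ] [18  5  6 15 84]
side 53 [322.09433962 260.83018868] [0.56054127 0.1742879  0.068     ] [20 28  6 11 53]
side 95 [323.87368421 278.89473684] [0.55450615 0.22625142 0.068     ] [21 44  7 15 95]
rack ((269.0307922363281, 213.7461700439453), (11.65926456451416, 45.272674560546875), 82.87498474121094)
stand [ 0.553186   -0.18604774  0.052     ]
```

View pics/crop.png

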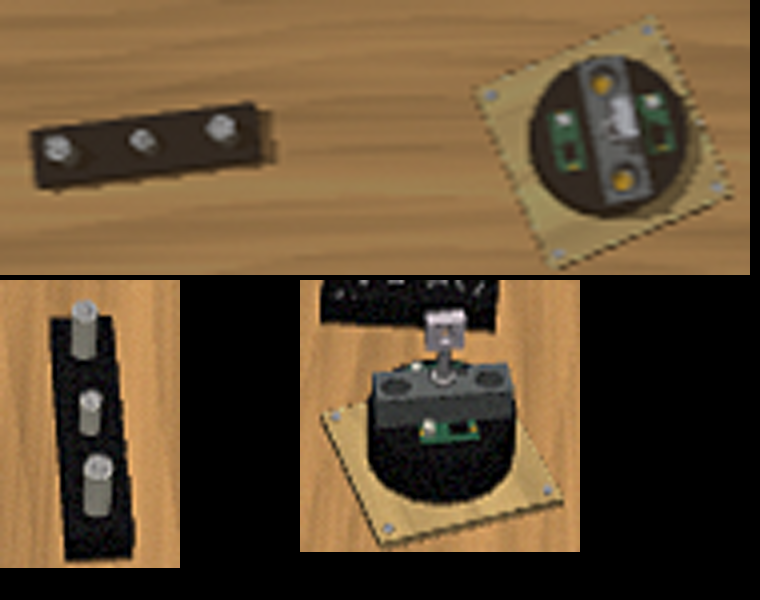

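The small cell is in the middle hole and the large cells are in the two end holes. The bore floors show gold at about (360,201) and (365,221). The nose cone lies on the direct path, so I'll go up first and then across.

```bash
python3 -m jog '[{"delta_pos":[0,0,50],"spin":0,"claw":0},{"delta_pos":[0,0,100],"spin":0,"claw":0},{"delta_pos":[0,0,150],"spin":0,"claw":0},{"delta_pos":[30,-30,165],"spin":0.1,"claw":0.2},{"delta_pos":[60,-65,165],"spin":0.2,"claw":0.4},{"delta_pos":[95,-100,165],"spin":0.3,"claw":0.4},{"delta_pos":[130,-135,165],"spin":0.4,"claw":0.4},{"delta_pos":[165,-170,165],"spin":0.52,"claw":0.4}]'
python3 - <<'E'
from h import *
pt=eyes.camera_params('top')
a,b=onz(pt,(360.4,201.4),.064),onz(pt,(364.8,221),.064)
print(a,b,np.linalg.norm(a-b),(a+b)/2,np.degrees(np.arctan2(*(a-b)[1::-1])))
print('cone',onz(pt,(178,252),.1))
E
```

```text
clock: 0.95
position: [0.4173, 0.4003, 0.3633]
tool_rot: [-3.141, 0.0, -3.031]
force: [1.1, 0.5, 0.7]
grip_width: 0.051
[ 0.59466741 -0.18391786  0.064     ] [ 0.5221736  -0.19758856  0.064     ] 0.07377154015842759 [ 0.55842051 -0.19075321  0.064     ] 10.679278553454118
cone [0.42182674 0.46613092 0.1       ]
```

```bash
python3 -m jog '[{"delta_pos":[30,-40,0],"spin":0,"claw":0.4},{"delta_pos":[60,-80,-20],"spin":0,"claw":0.4},{"delta_pos":[90,-120,-60],"spin":0,"claw":0.4},{"delta_pos":[115,-160,-110],"spin":0,"claw":0.4},{"delta_pos":[130,-200,-150],"spin":0,"claw":0.4},{"delta_pos":[135,-230,-190],"spin":0,"claw":0.4},{"delta_pos":[135,-230,-190],"spin":0,"claw":0.4},{"delta_pos":[135,-230,-190],"spin":0,"claw":0.4}]'
python3 - <<'E'
from h import *
import json
p=eyes.camera_params('wrist'); im=eyes.grab_frame('wrist'); s=bot.observe()
cv2.imwrite('pics/w1.png',im)
print(s['clock'],s['position'],s['tool_rot'],p['origin'])
for c in [(.568,.097,.071),(.561,.156,.05),(.555,.216,.071)]: print(proj(p,c))
E
```

```text
clock: 1.75
position: [0.5512, 0.165, 0.1691]
tool_rot: [-3.137, -0.006, -3.036]
force: [-0.3, 1.0, 0.2]
grip_width: 0.0514
1.8 [0.55159089 0.1678872  0.17128634] [-3.13901423 -0.00363782 -3.03413104] [0.48119689 0.15872912 0.34381983]
[240.70115122 200.09706464]
[310.22480928 193.05788325]
[379.2220047 199.8803594]
```

View pics/w1.png

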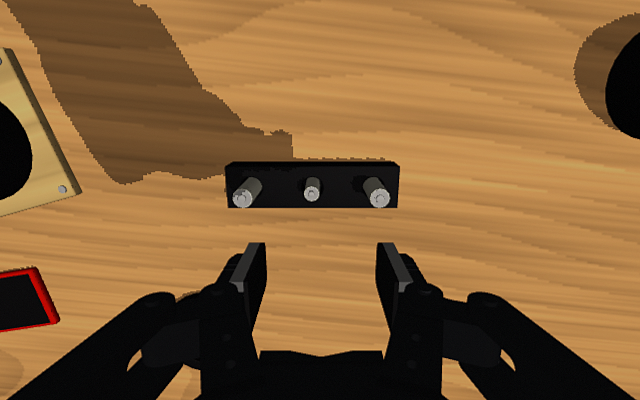

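The wrist view shows the large cells' tops at about (243,198) and (379,198) and the small one's at (312,192), within 3 px of the predictions. I'll refine these with a mask on the bright tops.

Run:
```python
from h import *
p=eyes.camera_params('wrist'); im=cv2.imread('pics/w1.png')
r=im[160:212,225:400]; hsv=cv2.cvtColor(r,cv2.COLOR_BGR2HSV)
for th in (130,150,170):
    m=((hsv[...,1]<40)&(hsv[...,2]>th)).astype(np.uint8)
    m=cv2.morphologyEx(m,cv2.MORPH_CLOSE,np.ones((3,3)))
    k,l,st,ce=cv2.connectedComponentsWithStats(m)
    for i in range(1,k):
        if st[i,4]>20: print(th,st[i],onz(p,[225+st[i,0]+st[i,2]/2-.5,160+st[i,1]+st[i,3]/2-.5],.070))
```

```text
130 [ 79  26  15  15 169] [0.55673638 0.15997112 0.07      ]
130 [145  29  20  19 283] [0.55476367 0.21981465 0.07      ]
130 [  8  30  19  18 230] [0.5682171  0.10053463 0.07      ]
150 [ 79  26  15  15 159] [0.55673638 0.15997112 0.07      ]
150 [145  29  20  18 272] [0.55431516 0.21974367 0.07      ]
150 [  8  30  19  18 213] [0.5682171  0.10053463 0.07      ]
170 [145  29  16  17  53] [0.55405567 0.2179412  0.07      ]
```

```bash
python3 -m jog '[{"delta_pos":[2,45,-30],"spin":0,"claw":0.4},{"delta_pos":[2,50,-55],"spin":0,"claw":0.4},{"delta_pos":[2,50,-55],"spin":0,"claw":0.4},{"delta_pos":[2,50,-55],"spin":0,"claw":0.4}]'; python3 -c "
from h import *
s=bot.observe();print(s['position'],s['tool_rot'])"
```

```text
clock: 2.2
position: [0.5537, 0.218, 0.1172]
tool_rot: [-3.139, -0.003, -3.034]
force: [0.4, -0.0, 1.2]
grip_width: 0.0514
[0.55374777 0.21804057 0.11719922] [-3.13879071 -0.00337783 -3.0336347 ]
```

```bash
python3 -m jog '[{"delta_pos":[1,0,-30],"spin":0,"claw":0.4},{"delta_pos":[1,0,-60],"spin":0,"claw":0.4},{"delta_pos":[1,0,-79],"spin":0,"claw":0.4},{"delta_pos":[1,0,-79],"spin":0,"claw":0.4},{"delta_pos":[1,0,-79],"spin":0,"claw":0.9},{"delta_pos":[1,0,-79],"spin":0,"claw":0.9},{"delta_pos":[1,0,-79],"spin":0,"claw":0.9},{"delta_pos":[1,0,-79],"spin":0,"claw":0.9}]' 40
```

```text
clock: 3.0
position: [0.5552, 0.2182, 0.0391]
tool_rot: [-3.139, -0.002, -3.034]
force: [-0.3, -0.1, -0.2]
grip_width: 0.0085
```

Run:
```python
from h import *
im=eyes.grab_frame('wrist'); print(bot.observe()['grip_width'],bot.observe()['force'])
cv2.imwrite('pics/w2.png',im)
```

```text
0.008300577019260147 [-0.72881214 -0.32712376  0.09357945]
```

View pics/w2.png

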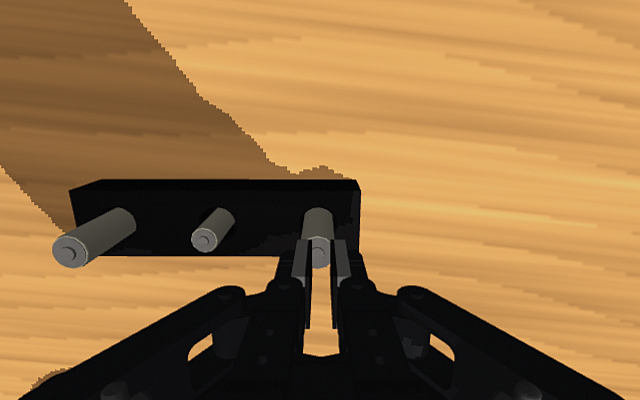

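Run:
```python
from h import *
p=eyes.camera_params('wrist'); s=bot.observe(); T=s['position']
print(T,'tcp',proj(p,T),'grasp',proj(p,T+[0,0,.019]))
for z in (.03,.057,.071): print(z,proj(p,[.5545,.2175,z]), onz(p,(319,257),z), onz(p,(318,240),z))
print(onz(p,(320,240),.039))
```

```text
[0.55501893 0.2181737  0.03884305] tcp [320.09187985 232.36662352] grasp [319.92145401 246.34173783]
0.03 [319.12806956 225.82294588] [0.57474706 0.21959386 0.03      ] [0.5636348  0.21779673 0.03      ]
0.057 [318.73948724 244.60619096] [0.56146405 0.21838171 0.057     ] [0.5519879  0.21684918 0.057     ]
0.071 [318.4872063  256.80091618] [0.55457657 0.21775319 0.071     ] [0.54594877 0.21635786 0.071     ]
[0.55962735 0.21861979 0.039     ]
```

Run:
```python
from h import *
p=eyes.camera_params('side'); im=eyes.grab_frame('side'); T=bot.observe()['position']
print(proj(p,T)-[260,190],proj(p,[.5545,.2175,.071])-[260,190])
cv2.imwrite('pics/s2.png',cv2.resize(im[190:310,260:390],None,fx=5,fy=5,interpolation=cv2.INTER_CUBIC))
```

```text
[63.46998743 92.47976019] [64.02217817 85.11026349]
```

View pics/s2.png

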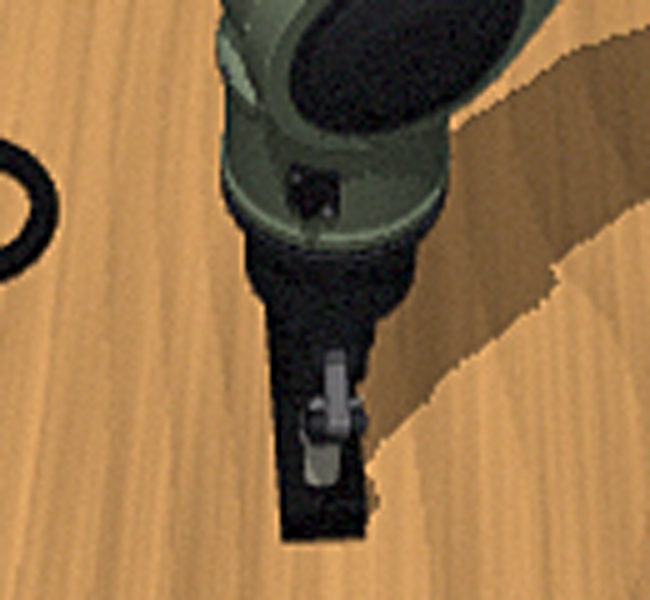

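Run:
```python
from h import *
p=eyes.camera_params('side')
for y in (.222,.228,.235):
  for uv in [(327,277),(327,274),(322,277),(332,277)]:
    o,d=ray(p,uv); print(y,uv,o+d*(y-o[1])/d[1])
for z in (.03,.071):print(proj(p,[.5545,.2175,z]))
print(bot.observe()['tool_rot'])
```

```text
0.222 (327, 277) [0.54715553 0.222      0.07031962]
0.222 (327, 274) [0.54759265 0.222      0.08347295]
0.222 (322, 277) [0.55920044 0.222      0.06929126]
0.222 (332, 277) [0.53513526 0.222      0.07134588]
0.228 (327, 277) [0.54731431 0.228      0.0797735 ]
0.228 (327, 274) [0.54774684 0.228      0.09278887]
0.228 (322, 277) [0.55923289 0.228      0.07875592]
0.228 (332, 277) [0.53542011 0.228      0.080789  ]
0.235 (327, 277) [0.54749955 0.235      0.09080303]
0.235 (327, 274) [0.54792673 0.235      0.10365744]
0.235 (322, 277) [0.55927074 0.235      0.08979803]
0.235 (332, 277) [0.53575244 0.235      0.09180596]
[323.55760229 284.12134718]
[324.02217817 275.11026349]
[-3.13902576e+00 -2.85441655e-03 -3.03358081e+00]
```

```bash
python3 -m jog '[{"delta_pos":[0,0,0],"spin":0,"claw":0.4},{"delta_pos":[0,0,0],"spin":0,"claw":0.4},{"delta_pos":[0,0,0],"spin":0,"claw":0.4},{"delta_pos":[0,0,0],"spin":0,"claw":0.4}]'
python3 - <<'E'
from h import *
p=eyes.camera_params('wrist'); im=eyes.grab_frame('wrist'); s=eyes.grab_frame('side'); T=bot.observe()['position']
print(T,bot.observe()['grip_width'],proj(p,T))
cv2.imwrite('pics/w3raw.png',im); cv2.imwrite('pics/s3raw.png',s)
o=np.zeros((600,800,3),np.uint8)
a=cv2.resize(im[180:400,180:460],None,fx=1.7,fy=1.7,interpolation=cv2.INTER_CUBIC); o[:a.shape[0],:a.shape[1]]=cv2.convertScaleAbs(a,alpha=2,beta=20)
b=cv2.resize(s[235:300,290:360],None,fx=4.5,fy=4.5,interpolation=cv2.INTER_CUBIC); o[:b.shape[0],480:480+b.shape[1]]=cv2.convertScaleAbs(b,alpha=2,beta=20)
cv2.imwrite('pics/c3.png',o)
E
```

```text
clock: 3.5
position: [0.5549, 0.2181, 0.0386]
tool_rot: [-3.139, -0.003, -3.034]
force: [-0.3, 0.4, 0.1]
grip_width: 0.051
[0.55488493 0.21810459 0.03859908] 0.05123948933042354 [320.05937868 232.39688516]
```

View pics/c3.png

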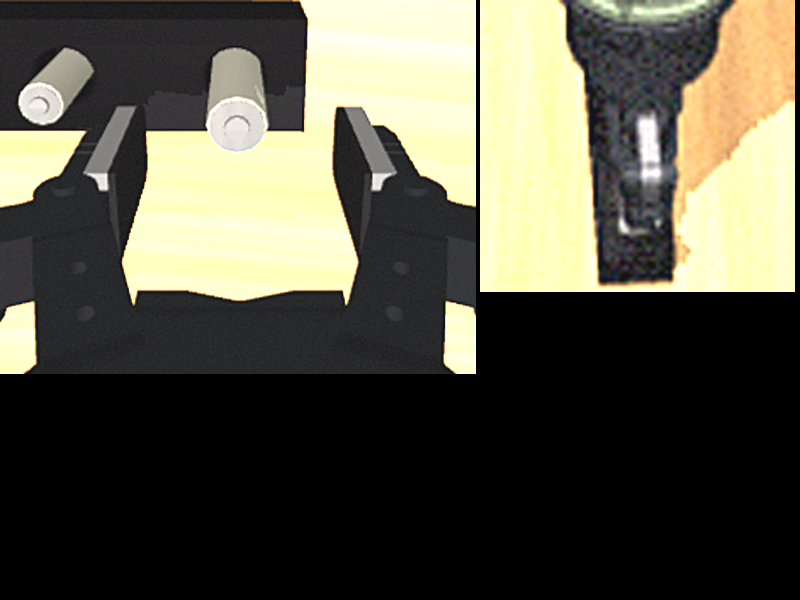

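The pads straddle the cell laterally, but their tips show at z≈0.08, about 37 mm above the reported TCP. That explains why the grip closed on nothing. I'll go 30 mm lower and watch the force.

```bash
python3 -m jog '[{"delta_pos":[0,-0.5,-10],"spin":0,"claw":0.4},{"delta_pos":[0,-0.5,-20],"spin":0,"claw":0.4},{"delta_pos":[0,-0.5,-28],"spin":0,"claw":0.4},{"delta_pos":[0,-0.5,-28],"spin":0,"claw":0.4},{"delta_pos":[0,-0.5,-28],"spin":0,"claw":0.9},{"delta_pos":[0,-0.5,-28],"spin":0,"claw":0.9},{"delta_pos":[0,-0.5,-28],"spin":0,"claw":0.9},{"delta_pos":[0,-0.5,-28],"spin":0,"claw":0.9}]' 40
python3 - <<'E'
from h import *
p=eyes.camera_params('wrist'); im=eyes.grab_frame('wrist'); s=bot.observe()
print(s['position'],s['grip_width'],s['force'])
cv2.imwrite('pics/c4.png',cv2.convertScaleAbs(cv2.resize(im[180:400,180:460],None,fx=2.4,fy=2.4,interpolation=cv2.INTER_CUBIC),alpha=2,beta=20))
print(eyes.camera_params('wrist'))
E
```

```text
clock: 4.4
position: [0.5551, 0.2177, 0.0109]
tool_rot: [-3.139, -0.002, -3.034]
force: [0.0, 0.1, 0.7]
grip_width: 0.0166
[0.5551152  0.21773716 0.01093115] 0.01646278237810764 [-0.19498302  0.37863839  1.72527216]
{'fx': 328.9769805912163, 'fy': 328.9769805912163, 'cx': 320.7076840504184, 'cy': 197.81898782625117, 'origin': array([0.48457381, 0.21089484, 0.18542048]), 'attitude': array([-0.28093118,  0.00276238,  1.67904511])}
```

View pics/c4.png

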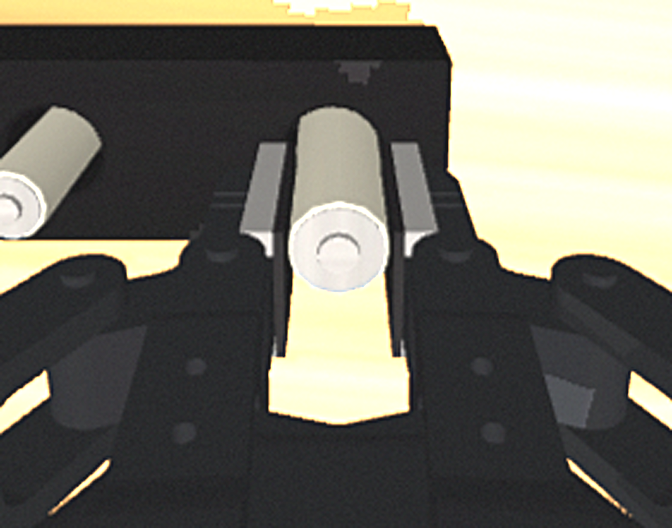

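The cell is gripped between the pads. The reported width is 16.5 mm, and the cell's underside is about 5 mm below the reported TCP. I'll lift it and go towards the module.

```bash
python3 -m jog '[{"delta_pos":[0,0,15],"spin":0,"claw":0.9},{"delta_pos":[0,0,40],"spin":0,"claw":0.9},{"delta_pos":[0,0,80],"spin":0,"claw":0.9},{"delta_pos":[0,0,120],"spin":0,"claw":0.9},{"delta_pos":[0,-20,155],"spin":0,"claw":0.9},{"delta_pos":[0,-60,175],"spin":0.04,"claw":0.9},{"delta_pos":[0,-100,175],"spin":0.08,"claw":0.9},{"delta_pos":[0,-140,175],"spin":0.08,"claw":0.9}]' && python3 -m jog '[{"delta_pos":[0,-40,0],"spin":0,"claw":0.9},{"delta_pos":[0,-80,0],"spin":0,"claw":0.9},{"delta_pos":[0,-120,0],"spin":0,"claw":0.9},{"delta_pos":[0,-155,0],"spin":0,"claw":0.9},{"delta_pos":[0,-175,0],"spin":0,"claw":0.9},{"delta_pos":[0,-180,0],"spin":0,"claw":0.9},{"delta_pos":[0,-180,0],"spin":0,"claw":0.9},{"delta_pos":[0,-180,0],"spin":0,"claw":0.9}]'
python3 - <<'E'
from h import *
import pickle
p=eyes.camera_params('wrist'); im=eyes.grab_frame('wrist'); s=bot.observe()
pickle.dump(p,open('p5','wb')); cv2.imwrite('pics/w5raw.png',im)
print(s['position'],s['tool_rot'],s['grip_width'],p['origin'])
c=proj(p,[.558,-.19,.088]); print(c)
u,v=map(int,c); r0,c0=max(0,v-70),max(0,u-90); print(r0,c0)
cv2.imwrite('pics/c5.png',cv2.convertScaleAbs(cv2.resize(im[r0:r0+140,c0:c0+190],None,fx=4,fy=4,interpolation=cv2.INTER_CUBIC),alpha=1.6,beta=20))
E
```

```text
clock: 5.25
position: [0.5552, 0.0763, 0.1879]
tool_rot: [-3.139, -0.0, -2.952]
force: [0.2, -0.4, 0.9]
grip_width: 0.017
clock: 6.05
position: [0.5553, -0.1024, 0.1884]
tool_rot: [-3.14, 0.0, -2.951]
force: [-0.3, 0.1, 0.1]
grip_width: 0.0163
[ 0.55531794 -0.10224694  0.18823546] [-3.13976349e+00  2.53613129e-04 -2.95012396e+00] 0.01678039576258515 [ 0.48514963 -0.11521003  0.3626595 ]
[218.81403853 172.04461765]
102 128
```

View pics/c5.png

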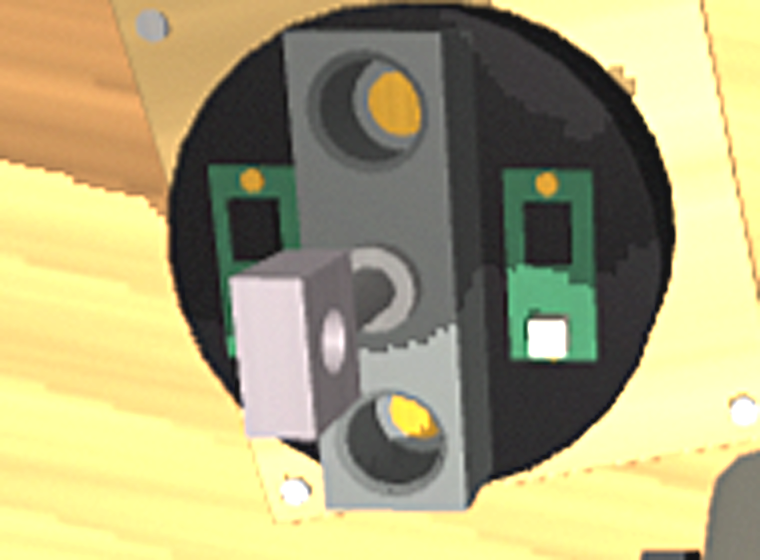

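The picture shows the bores' mouths at crop (367,109) for the one near the robot and (393,442) for the far one, with the lug's top face centred at (272,358). Next step is turning these into positions.

Run:
```python
from h import *
import pickle
p=pickle.load(open('p5','rb'))
f=lambda c:(c[0]/4+128-.4,c[1]/4+102-.4)
n=onz(p,f((367,109)),.088); fa=onz(p,f((393,442)),.088); l=onz(p,f((272,358)),.150)
print(n,fa,np.linalg.norm(n-fa),(n+fa)/2,l,np.degrees(np.arctan2(*(fa-n)[1::-1])))
for c in [(284,32),(441,30),(468,508),(325,508)]: print(onz(p,f(c),.088))
```

```text
[ 0.52190344 -0.19335644  0.088     ] [ 0.59270841 -0.18013279  0.088     ] 0.07202921825047938 [ 0.55730593 -0.18674461  0.088     ] [ 0.55749963 -0.18702905  0.15      ] 10.578781068375019
[ 0.50986804 -0.21141907  0.088     ]
[ 0.50345022 -0.18034546  0.088     ]
[ 0.60503189 -0.16193129  0.088     ]
[ 0.61114502 -0.19334627  0.088     ]
```

Run:
```python
from h import *
p=eyes.camera_params('wrist'); p['origin']=np.array([0.48457381,0.21089484,0.18542048]); p['attitude']=np.array([-0.28093118,0.00276238,1.67904511])
c=onz(p,(339/2.4+180-.3,250/2.4+180-.3),.071); print(c)
off=Rm([-3.139,-.002,-3.034]).T@(c-[.5551,.21774,.0109]); print('cell in tool',off)
s=bot.observe(); w=Rm(s['tool_rot'])@off; w[2]=0
print('tcp for far',np.array([.5927,-.1801,0])-w,'near',np.array([.5219,-.1934,0])-w,s['position'])
```

```text
[0.55228356 0.21803061 0.071     ]
cell in tool [ 0.00288914  0.00043556 -0.06009567]
tcp for far [ 0.59565511 -0.18008281  0.        ] near [ 0.52485511 -0.19338281  0.        ] [ 0.55531794 -0.10224694  0.18823546]
```

```bash
python3 -m jog '[{"delta_pos":[15,-35,0],"spin":-0.008,"claw":0.9},{"delta_pos":[30,-65,0],"spin":-0.008,"claw":0.9},{"delta_pos":[38.5,-78,-10],"spin":-0.008,"claw":0.9},{"delta_pos":[38.5,-78,-40],"spin":-0.008,"claw":0.9},{"delta_pos":[38.5,-78,-70],"spin":-0.008,"claw":0.9},{"delta_pos":[38.5,-78,-88],"spin":-0.008,"claw":0.9},{"delta_pos":[38.5,-78,-88],"spin":-0.008,"claw":0.9},{"delta_pos":[38.5,-78,-88],"spin":-0.008,"claw":0.9}]'; python3 -m jog '[{"delta_pos":[0,0,-5],"spin":0,"claw":0.9},{"delta_pos":[0,0,-9],"spin":0,"claw":0.9},{"delta_pos":[0,0,-12],"spin":0,"claw":0.9},{"delta_pos":[0,0,-12],"spin":0,"claw":0.9}]'
```

```text
clock: 6.9
position: [0.5941, -0.1794, 0.1006]
tool_rot: [-3.14, 0.0, -2.957]
force: [-0.4, -0.1, -0.1]
grip_width: 0.0168
clock: 7.3
position: [0.5939, -0.1793, 0.0883]
tool_rot: [-3.14, -0.0, -2.957]
force: [-0.4, 1.1, -0.0]
grip_width: 0.0167
```

```bash
python3 -m jog '[{"delta_pos":[0,-0.5,-5],"spin":0,"claw":0.9},{"delta_pos":[0,-0.5,-10],"spin":0,"claw":0.9},{"delta_pos":[0,-0.5,-15],"spin":0,"claw":0.9},{"delta_pos":[0,-0.5,-18],"spin":0,"claw":0.9},{"delta_pos":[0,-0.5,-18],"spin":0,"claw":0.9}]'; python3 -m jog '[{"delta_pos":[0,0,-1.5],"spin":0,"claw":0.9},{"delta_pos":[0,0,-3],"spin":0,"claw":0.9},{"delta_pos":[0,0,-3],"spin":0,"claw":0.9}]'
```

```text
clock: 7.8
position: [0.5937, -0.1797, 0.0698]
tool_rot: [-3.141, -0.001, -2.957]
force: [1.1, 1.1, 0.1]
grip_width: 0.0166
clock: 8.1
position: [0.5942, -0.1798, 0.0678]
tool_rot: [-3.14, 0.0, -2.957]
force: [-3.1, 0.9, 14.3]
grip_width: 0.0164
```

Contact at z = 0.068, exactly as predicted, so the first cell is seated. I'll release it and go for the second.

```bash
python3 -m jog '[{"delta_pos":[0,0,1],"spin":0,"claw":0.8},{"delta_pos":[0,0,1],"spin":0,"claw":0.4},{"delta_pos":[0,0,1],"spin":0,"claw":0.4},{"delta_pos":[0,0,1],"spin":0,"claw":0.4},{"delta_pos":[0,0,20],"spin":0,"claw":0.4},{"delta_pos":[0,0,60],"spin":0,"claw":0.4},{"delta_pos":[0,0,95],"spin":0,"claw":0.4},{"delta_pos":[0,25,105],"spin":0,"claw":0.4}]'; python3 -m jog '[{"delta_pos":[-10,45,0],"spin":0,"claw":0.4},{"delta_pos":[-20,85,0],"spin":0,"claw":0.4},{"delta_pos":[-25,125,0],"spin":-0.04,"claw":0.4},{"delta_pos":[-25,165,0],"spin":-0.075,"claw":0.4},{"delta_pos":[-25,205,-20],"spin":-0.075,"claw":0.4},{"delta_pos":[-25,240,-45],"spin":-0.075,"claw":0.4},{"delta_pos":[-25,252,-65],"spin":-0.075,"claw":0.4},{"delta_pos":[-25,252,-65],"spin":-0.075,"claw":0.4}]'; python3 -c "
from h import *
p=eyes.camera_params('wrist'); im=eyes.grab_frame('wrist'); s=bot.observe()
cv2.imwrite('pics/w6raw.png',im); c=proj(p,[.568,.0985,.07]); print(s['position'],s['tool_rot'],c)
u,v=map(int,c); r=im[max(0,v-30):v+30,u-40:u+40]; hsv=cv2.cvtColor(r,cv2.COLOR_BGR2HSV)
m=((hsv[...,1]<40)&(hsv[...,2]>120)).astype(np.uint8); m=cv2.morphologyEx(m,cv2.MORPH_CLOSE,np.ones((3,3)))
k,l,st,ce=cv2.connectedComponentsWithStats(m)
for q in st[1:]:
  if q[4]>30: print(q,onz(p,[u-40+q[0]+q[2]/2-.5,max(0,v-30)+q[1]+q[3]/2-.5],.0695))
"
```

```text
clock: 8.9
position: [0.5952, -0.1583, 0.1764]
tool_rot: [-3.137, 0.004, -2.962]
force: [0.6, 1.2, 0.1]
grip_width: 0.0514
clock: 9.7
position: [0.5686, 0.0958, 0.109]
tool_rot: [-3.137, 0.001, -3.033]
force: [-0.1, -0.0, -0.1]
grip_width: 0.0513
[0.56952486 0.09393238 0.11062309] [-3.13639631e+00  2.29779443e-03 -3.03528509e+00] [324.47969692 210.29306145]
[ 28  28  24  12 135] [0.57054401 0.09811218 0.0695    ]
```

```bash
python3 -m jog '[{"delta_pos":[-1.5,4.4,-20],"spin":0,"claw":0.4},{"delta_pos":[-1.5,4.4,-20],"spin":0,"claw":0.4},{"delta_pos":[-1.5,4.4,-20],"spin":0,"claw":0.4}]'
```

```text
clock: 10.05
position: [0.5685, 0.0972, 0.0916]
tool_rot: [-3.136, 0.003, -3.037]
force: [0.2, 0.3, -0.0]
grip_width: 0.0514
```

```bash
python3 -m jog '[{"delta_pos":[-0.5,1,-25],"spin":0,"claw":0.4},{"delta_pos":[-0.5,1,-50],"spin":0,"claw":0.4},{"delta_pos":[-0.5,1,-70],"spin":0,"claw":0.4},{"delta_pos":[-0.5,1,-80.5],"spin":0,"claw":0.4},{"delta_pos":[-0.5,1,-80.5],"spin":0,"claw":0.4},{"delta_pos":[-0.5,1,-80.5],"spin":0,"claw":0.9},{"delta_pos":[-0.5,1,-80.5],"spin":0,"claw":0.9},{"delta_pos":[-0.5,1,-80.5],"spin":0,"claw":0.9}]' 40; python3 -m jog '[{"delta_pos":[0,0,0],"spin":0,"claw":0.9},{"delta_pos":[0,0,15],"spin":0,"claw":0.9},{"delta_pos":[0,0,45],"spin":0,"claw":0.9},{"delta_pos":[0,0,90],"spin":0,"claw":0.9},{"delta_pos":[0,-20,130],"spin":0,"claw":0.9},{"delta_pos":[0,-50,165],"spin":0.04,"claw":0.9},{"delta_pos":[-5,-90,178],"spin":0.075,"claw":0.9},{"delta_pos":[-10,-125,178],"spin":0.075,"claw":0.9}]'
```

```text
clock: 10.85
position: [0.5688, 0.0983, 0.0123]
tool_rot: [-3.136, 0.005, -3.037]
force: [0.1, -0.8, 7.4]
grip_width: 0.0169
clock: 11.65
position: [0.5595, -0.0285, 0.194]
tool_rot: [-3.136, 0.009, -2.96]
force: [0.3, -0.0, -1.4]
grip_width: 0.0159
```

```bash
python3 -m jog '[{"delta_pos":[-15,-40,0],"spin":0,"claw":0.9},{"delta_pos":[-28,-80,0],"spin":0,"claw":0.9},{"delta_pos":[-36.5,-120,0],"spin":0,"claw":0.9},{"delta_pos":[-36.5,-150,0],"spin":0,"claw":0.9},{"delta_pos":[-36.5,-164.5,0],"spin":0,"claw":0.9},{"delta_pos":[-36.5,-164.5,-30],"spin":0,"claw":0.9},{"delta_pos":[-36.5,-164.5,-60],"spin":0,"claw":0.9},{"delta_pos":[-36.5,-164.5,-60],"spin":0,"claw":0.9}]'
python3 - <<'E'
from h import *
s=bot.observe(); print(s['position'],s['tool_rot'],s['grip_width'])
t=eyes.grab_frame('side'); p=eyes.camera_params('wrist'); im=eyes.grab_frame('wrist')
o=np.zeros((600,800,3),np.uint8)
a=cv2.resize(im[150:360,160:480],None,fx=1.6,fy=1.6,interpolation=cv2.INTER_CUBIC);o[:a.shape[0],:a.shape[1]]=a
b=cv2.resize(t[110:210,285:365],None,fx=3.4,fy=3.4,interpolation=cv2.INTER_CUBIC);o[:b.shape[0],520:520+b.shape[1]]=b
cv2.imwrite('pics/c7.png',cv2.convertScaleAbs(o,alpha=1.6,beta=20))
E
```

```text
clock: 12.45
position: [0.5214, -0.1917, 0.1318]
tool_rot: [-3.138, 0.005, -2.96]
force: [-0.8, 0.1, 0.2]
grip_width: 0.0165
[ 0.5214134  -0.19173655  0.13176544] [-3.13793456  0.00510898 -2.95977568] 0.016540943935869887
```

View pics/c7.png

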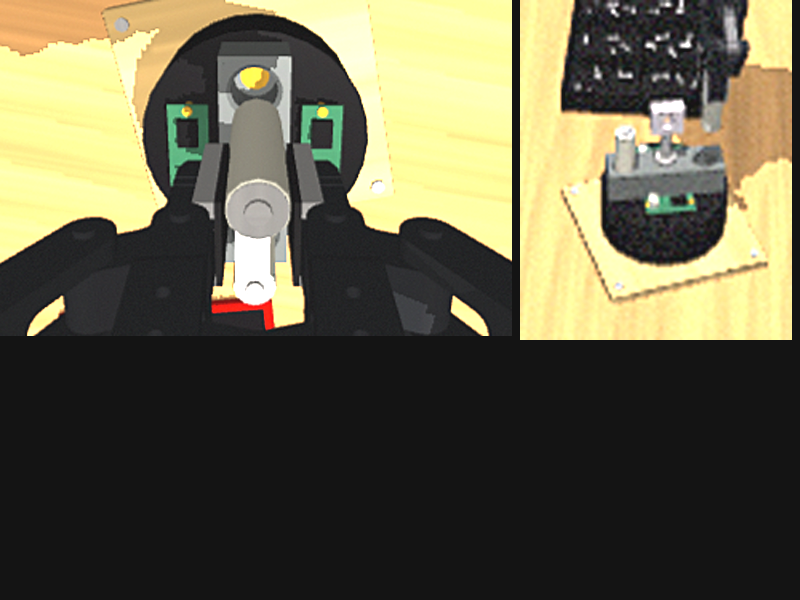

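The first cell stands seated in the far bore (side view, left), and the second hangs over the near bore. I'll correct by about 1.5 mm and lower it.

```bash
python3 -m jog '[{"delta_pos":[1.5,-1.5,-15],"spin":0,"claw":0.9},{"delta_pos":[1.5,-1.5,-30],"spin":0,"claw":0.9},{"delta_pos":[1.5,-1.5,-30],"spin":0,"claw":0.9},{"delta_pos":[1.5,-1.5,-36],"spin":0,"claw":0.9},{"delta_pos":[1.5,-1.5,-42],"spin":0,"claw":0.9},{"delta_pos":[1.5,-1.5,-42],"spin":0,"claw":0.9}]'
```

```text
clock: 13.15
position: [0.5246, -0.1939, 0.0926]
tool_rot: [-3.136, 0.009, -2.96]
force: [0.4, -0.0, -0.2]
grip_width: 0.0162
```

```bash
python3 -m jog '[{"delta_pos":[-1.5,0.5,-4],"spin":0,"claw":0.9},{"delta_pos":[-1.5,0.5,-8],"spin":0,"claw":0.9},{"delta_pos":[-1.5,0.5,-13],"spin":0,"claw":0.9},{"delta_pos":[-1.5,0.5,-18],"spin":0,"claw":0.9},{"delta_pos":[-1.5,0.5,-22],"spin":0,"claw":0.9},{"delta_pos":[-1.5,0.5,-22],"spin":0,"claw":0.9}]'; python3 -m jog '[{"delta_pos":[0,0,-1.5],"spin":0,"claw":0.9},{"delta_pos":[0,0,-3],"spin":0,"claw":0.9},{"delta_pos":[0,0,-3],"spin":0,"claw":0.9}]'
```

```text
clock: 13.75
position: [0.5229, -0.1933, 0.0699]
tool_rot: [-3.136, 0.008, -2.96]
force: [0.5, -0.6, -0.9]
grip_width: 0.0169
clock: 14.05
position: [0.5242, -0.1941, 0.0688]
tool_rot: [-3.135, 0.011, -2.96]
force: [-5.1, -0.7, 27.1]
grip_width: 0.0167
```

Contact at z = 0.069 as expected, so both cells are seated. I'll release and rise above the lug.

```bash
python3 -m jog '[{"delta_pos":[0,0,1.5],"spin":0,"claw":0.8},{"delta_pos":[0,0,1.5],"spin":0,"claw":0.4},{"delta_pos":[0,0,1.5],"spin":0,"claw":0.4},{"delta_pos":[0,0,1.5],"spin":0,"claw":0.4},{"delta_pos":[0,0,30],"spin":0,"claw":0.4},{"delta_pos":[0,0,65],"spin":0,"claw":0.4},{"delta_pos":[0,0,90],"spin":0,"claw":0.4},{"delta_pos":[0,0,90],"spin":0,"claw":0.4}]'; python3 -m jog '[{"delta_pos":[20,5,0],"spin":0,"claw":0.4},{"delta_pos":[33.5,7,0],"spin":0,"claw":0.4},{"delta_pos":[33.5,7,0],"spin":0,"claw":0.4},{"delta_pos":[33.5,7,0],"spin":0,"claw":0.4}]'
python3 - <<'E'
from h import *
s=bot.observe(); print(s['position'],s['tool_rot'])
p=eyes.camera_params('wrist');im=eyes.grab_frame('wrist'); cv2.imwrite('pics/w8raw.png',im)
print(p['origin'],p['attitude'],proj(p,[.5574,-.1868,.150]),proj(p,[.5219,-.1934,.128]),proj(p,[.5927,-.1801,.128]))
cv2.imwrite('pics/c8.png',cv2.convertScaleAbs(cv2.resize(im[120:400,160:480],None,fx=2,fy=2,interpolation=cv2.INTER_CUBIC),alpha=1.6,beta=20))
E
```

```text
clock: 14.85
position: [0.5257, -0.1946, 0.1617]
tool_rot: [-3.133, 0.015, -2.96]
force: [0.1, -0.3, -0.7]
grip_width: 0.0516
clock: 15.25
position: [0.5584, -0.1876, 0.1608]
tool_rot: [-3.133, 0.014, -2.96]
force: [0.2, -0.8, 0.2]
grip_width: 0.0513
[ 0.55844371 -0.18757852  0.16081649] [-3.13330101  0.01361185 -2.96030846]
[ 0.485675   -0.19904018  0.3341404 ] [-0.29687796  0.00861764  1.75222716] [321.84826767 223.99709052] [321.95450449 157.83918027] [322.28055988 260.51774265]
```

View pics/c8.png

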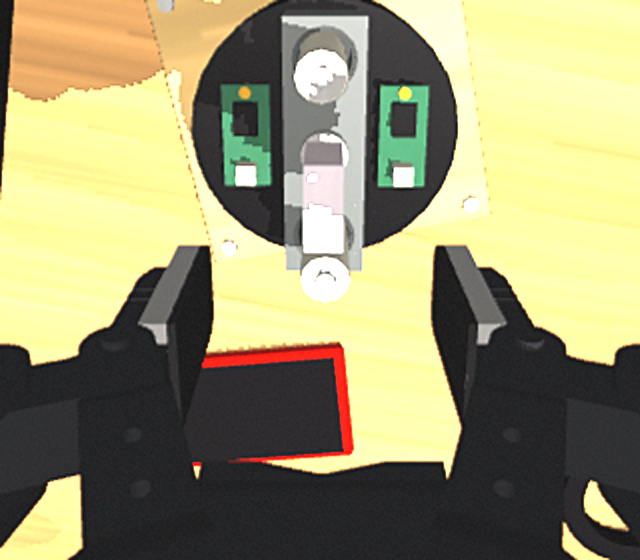

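Both cells are seated: their tops show at crop (322,76) and (325,278), within 2 px of the predictions. The lug is central between the pads at (323,208). I'll go down on the lug and grip it.

```bash
python3 -m jog '[{"delta_pos":[-0.8,0.7,-25],"spin":0.002,"claw":0.4},{"delta_pos":[-0.8,0.7,-50],"spin":0.002,"claw":0.4},{"delta_pos":[-0.8,0.7,-70],"spin":0.002,"claw":0.4},{"delta_pos":[-0.8,0.7,-79],"spin":0.002,"claw":0.4},{"delta_pos":[-0.8,0.7,-79],"spin":0.002,"claw":0.5},{"delta_pos":[-0.8,0.7,-79],"spin":0.002,"claw":0.6},{"delta_pos":[-0.8,0.7,-79],"spin":0.002,"claw":0.7},{"delta_pos":[-0.8,0.7,-79],"spin":0.002,"claw":0.75}]' 80; python3 -m jog '[{"delta_pos":[0,0,0],"spin":0,"claw":0.8},{"delta_pos":[0,0,0],"spin":0,"claw":0.85},{"delta_pos":[0,0,0],"spin":0,"claw":0.97},{"delta_pos":[0,0,0],"spin":0,"claw":0.97},{"delta_pos":[0,0,0],"spin":0,"claw":0.97},{"delta_pos":[0,0,0],"spin":0,"claw":0.97}]'
```

```text
clock: 16.1
position: [0.5578, -0.1872, 0.0829]
tool_rot: [-3.133, 0.015, -2.959]
force: [1.1, 0.1, 0.0]
grip_width: 0.0217
clock: 16.7
position: [0.5583, -0.1876, 0.0835]
tool_rot: [-3.132, 0.016, -2.959]
force: [-0.9, -2.0, 6.6]
grip_width: 0.0107
```

```bash
python3 -m jog '[{"delta_pos":[0,0,4],"spin":0,"claw":0.97},{"delta_pos":[0,0,10],"spin":0,"claw":0.97},{"delta_pos":[0,0,20],"spin":0,"claw":0.97},{"delta_pos":[0,0,35],"spin":0,"claw":0.97},{"delta_pos":[0,0,52],"spin":0,"claw":0.97},{"delta_pos":[0,0,70],"spin":0,"claw":0.97},{"delta_pos":[0,0,87],"spin":0,"claw":0.97},{"delta_pos":[0,0,100],"spin":0,"claw":0.97}]'
python3 - <<'E'
from h import *
s=bot.observe(); print(s['position'],s['tool_rot'],s['grip_width'],s['force'],s['moment'])
t=eyes.grab_frame('side'); im=eyes.grab_frame('wrist'); cv2.imwrite('pics/w9raw.png',im)
o=np.zeros((600,800,3),np.uint8)
a=cv2.resize(im[80:400,120:520],None,fx=1.0,fy=1.0);o[:a.shape[0],:a.shape[1]]=a
b=cv2.resize(t[70:210,270:370],None,fx=4,fy=4,interpolation=cv2.INTER_CUBIC);o[:b.shape[0],400:800]=b
cv2.imwrite('pics/c9.png',cv2.convertScaleAbs(o,alpha=1.6,beta=20))
s=bot.observe(); print(s['position'],s['tool_rot'],s['qd'].max())
E
```

```text
clock: 17.5
position: [0.5584, -0.1877, 0.1851]
tool_rot: [-3.132, 0.017, -2.959]
force: [-0.1, -0.2, -4.6]
grip_width: 0.011
[ 0.55838162 -0.1876554   0.18510468] [-3.1317964   0.01666414 -2.95925774] 0.010965747337314992 [-0.07131438 -0.23163702 -4.62526986] [ 0.04315353 -0.0326939  -0.06498852]
[ 0.55904947 -0.18781776  0.18538377] [-3.13106566  0.01835695 -2.9591757 ] 0.03270998831905019
```

View pics/c9.png

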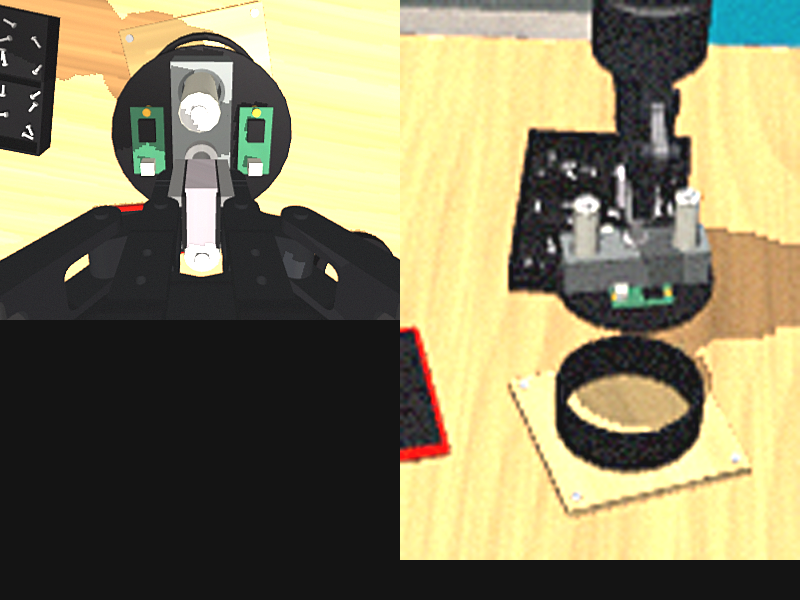

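The module hangs level with both cells in it, and the stand below is empty. I'll let it settle briefly and hand in.

```bash
python3 -m jog '[{"delta_pos":[0,0,-1],"spin":0,"claw":0.97},{"delta_pos":[0,0,-1],"spin":0,"claw":0.97},{"delta_pos":[0,0,-1],"spin":0,"claw":0.97},{"delta_pos":[0,0,-1],"spin":0,"claw":0.97},{"delta_pos":[0,0,-1],"spin":0,"claw":0.97}]'; python3 -c "
from h import *
s=bot.observe();print(abs(s['qd']).max(),s['position'],s['tool_rot']);print(bot.job_done())"
```

```text
clock: 18.1
position: [0.5589, -0.1878, 0.1841]
tool_rot: [-3.131, 0.018, -2.959]
force: [-0.1, 0.6, -4.9]
grip_width: 0.0112
0.003569946842797725 [ 0.55892742 -0.18781504  0.18405267] [-3.13125124  0.01787887 -2.95921352]
the job is handed in; nothing more can be done
None
```

I handed the job in at 18.1 s. Both large cells are in the module's bores, button end up. The gripper is holding the module by its lug about 10 cm above its seat, over the empty stand. I left the small cell in the rack and did not touch anything else on the bench.

**Last checks**
- **Seating:** each cell met the bore floor within 1 mm of the predicted height, with 14 N and 27 N of push. From above, both tops showed within 2 px of where seated cells should be.
- **Hold:** the wrist force was about 4.9 N, roughly the weight of the module with its cells. The arm was nearly still, with joint speeds of 0.004 rad/s or less.
- **Level:** I judged this from the side picture and the tool's readings; I did not measure the module's tilt itself. The tool's tilt had drifted to about 1.2° by the end, and only about 0.2° of that came after gripping the lug.

**What disagreed**
- **Fingertip height:** the first grasp closed on nothing. The camera showed the fingertips about 37 mm above the reported TCP, so I corrected for that in every later grasp.
- **Grip width:** the opening read 1–1.5 mm less than the true thickness on every grip.

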